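Index the appliance turntable one hole on

ROBOT

A 7-joint arm with a two-finger parallel gripper is mounted at the origin on the work surface. World frame = base frame: x ahead of the robot, y to its left, z up, the work surface at z = 0. Lengths are in m, angles in degrees, forces in N, time in s.
With the tool pointing down it reaches from about 0.425 to 0.825 m from the base axis. Payload 3.6 kg.
Tool frame: the origin (TCP) lies on the centre line of the jaws, within the pads' length; the fingertips stand 8 mm ahead of it and the grasp point (between the pads) lies 11 mm behind it (tip_reach is the distance from the TCP to the fingertips, in m); x points along the fingers, z is the direction in which the jaws open and shut, and the axes are right-handed (so a half turn about x gives the same grasp; the last joint's range is limited). The gripper opens to 93 mm and grips with 3 to 60 N. Pads are 15 mm wide; open, the fingers measure 128 mm over their backs; the gripper's body (75 mm by 188 mm) begins 65 mm behind the grasp point.
Start: joints at [69.013, 35.231, -0.722, 81.555, 0.464, 63.22, -2.315], TCP at [0.217, -0.613, 0.227] pointing down, gripper open.
Joint ranges: [-178.69, 178.69], [-17.37, 117.87], [-77.05, 75.6], [15.02, 138.74], [-78.02, 258.01], [0.78, 113.62], [-162.83, 162.83]. Speed limits (degrees/s): [159.86, 159.86, 180, 180, 180, 180, 180].

INTERFACE

Orientations are given as [roll, pitch, yaw] about the fixed x, y, z axes, in that order (R = Rz(yaw) Ry(pitch) Rx(roll)).
In Python, from station import movep, move_straight, movej, set_gripper, sleep, inverse_kinematics, observe, snapshot, MotionError, finish_job, tip_reach gives the robot as it stands. The module is installed in compiled form; this text tells all that it offers. Calls block until the motion is done:
- movep(position, orientation): joint-space move of the TCP to a pose.
- move_straight(position, rotation=None, feed=0.15, force_limit=None): straight line of the TCP; rotation=None keeps the orientation; feed is the mean speed in m/s. With force_limit (N) it stops when the force on the tool has changed by that much, and returns True; else False.
- movej(angles): joint-space move.
- set_gripper(opening, grip_force=None): finger opening in m; grip_force is the grip in N (None keeps the last); returns when the fingers have stopped.
- sleep(seconds).
- inverse_kinematics(position, orientation): joint angles nearest the present ones, or None.
- observe(): the state.
- snapshot(name): name is "scene" or "top" or "wrist"; returns a dict with "pixels" (480x640x3 uint8, blue, green, red), "fx", "fy", "cx", "cy" (pixels), "xyz" and "rotation" of the camera in the world; the wrist camera has in their place "hand_eye" (4x4, takes a point from camera to tool coordinates, whose origin is the TCP and whose axes are the tool frame's). Camera axes: x right, y down, z forward; pixel columns grow to the right and rows downward; lengths in m; the calibration is good to about 2 mm. The wrist camera is an equidistant fisheye: a pixel r from the principal point sees the ray r / f radians off the axis. A picture is of the moment at which its call begins: read the wrist's pose just before it. There is no depth.
A pose or a line that the arm cannot do raises MotionError and nothing moves.
- finish_job(): hands the job in, once; it reports no verdict.
The state is a dict: "t": time; "joints": joint angles; "qd": joint speeds; "joint_torque": joint torques, N m; "tool_pos": TCP position; "tool_rot": TCP orientation; "ft_force": force on the tool from outside, world axes, zero at the start; "torque": the same for the moment, N m; "finger_gap": finger opening in m.
Only numpy, scipy, OpenCV 4.12 (cv2) and the standard library are available. Lean on these libraries where they do the work, as an engineer would, in place of code of your own. Each camera call takes 0.05 s, during which the arm holds its last target. There are 200 camera calls.

TASK

The blender base has been measured at this bearing: turn its test turntable one hole on, to the hole with the green ring sticker. Hook a fingertip under the red pull ring, lift the spring pin clear of its hole, swing the index arm round by the ring and let the pin drop fully home in the green-marked hole, then leave the ring. Be gentle: do not pinch or force the ring, do not touch the blender base riding on the platter, and leave everything else on the bench where it is.

Things in the scene. Friction and masses are not known exactly. Their poses are not given: they have to be found in the camera images.
- turntable: fixed round base, 410 mm across: plywood plinth under a grey index plate, plate top 42 mm above the bench. Origin on the vertical turning axis, at bench height. 24 brass-bushed holes (13 mm wide, 12 mm deep) lie 15 deg (0.262 rad) apart on a circle of 175 mm radius. Its -x axis points at the hole the pin starts in
- index_arm (a joint): angle of platter and index arm about the turning axis, rad: 0 at the start, positive anticlockwise from above, stops at +-0.72. White platter 240 mm across, top 72 mm above the bench; black arm 36 mm wide, out to 195 mm from the axis; its steel pin housing, 24 mm across, 175 mm from the axis, reaches 97 mm above the bench. Friction 0.15 N m, no return spring
- pin (a joint): lift of the spring index pin in the arm, m: 0 fully home in a hole; 0.009 and up clear of the plate (0.009 when its foot rests on the plate between holes); upper stop 0.025. Spring and weight: about 7 N down at 0, 13 N at 0.025. In a hole it lets the arm move less than 1 deg. Foot rounded, 10 mm thick: it centres itself in a hole from some 4 mm off
- pin_foot (a point): lower end of the index pin, on the pin's axis, 175 mm from the turning axis, 33 mm above the bench when home. Behind the pull ring, towards the platter, a fingertip has 35 mm of free room past the window
- pull_ring: red oblong ring atop the pin, rises and swings with it. Origin: centre of its window, 122 mm above the bench, 161 mm from the turning axis (pin home). Bar 6 mm thick; window 46 wide (y, tangential) x 36 mm. x points level to the turning axis, z up. Its top leans 40 deg from upright towards the axis: the window faces outwards and up, for a finger pointing inwards and 40 to 50 deg down
- green_mark: green ring sticker, 32 mm across, flat on the index plate round the hole to go to, always next to the starting hole, on one side or the other. Origin at the hole's centre, 42 mm above the bench
- yellow_mark: yellow ring sticker like the green one, round the neighbouring hole on the other side: not to be used
- blender_base: black motor base of a compact blender, 124 x 124 mm at the foot, 121 mm tall, about 1 kg, standing loose on the platter (its top 193 mm above the bench); origin under its centre
- blender_jug: clear jug with black lid and handle, 108 mm across, 198 mm tall, standing on the bench; origin under its centre
- tape_roll: red tape roll lying flat, 90 mm across, 24 mm high; origin under its centre
- field_probe: black near-field probe with a blue loop, 215 mm long along its x, 14 mm high; origin under the middle of it, near where handle meets shaft
- attenuator: blue and brass coaxial attenuator, 22 mm across, 58 mm tall, standing on the index plate; origin under its centre
- wrench: steel open-ended wrench, 180 mm long, 7 mm thick, lying flat along its x; origin under its middle
- power_strip: white power strip, 300 x 55 x 36 mm, long along its x; origin under its centre
Not all that is in view belongs to the job. What is shaped like the blender_base but turquoise is not meant.

How it is judged (in metres and radians):
On the way, in this order (a step that is already met when the one before it is completed fails the run):
1. the fingers hold the pin up clear of its hole by the pull ring (value of joint pin above 0.0095 m and contact force between the fingers and pull_ring above 1 N), for 0.1 s.
2. the pin has dropped fully home in the green-marked hole (horizontal distance between pin_foot and green_mark below 0.004 m and value of joint pin below 0.002 m), for 0.2 s.
At the end, for the whole second after the job is handed in: The index pin is fully home (within 2 mm) in the green-marked hole (within 4 mm of its centre) and still, the ring is released, the blender base stands upright on the platter within 25 mm of the turning axis, and everything else is within 15 mm of where it was (all of step 2 and linear speed of pull_ring below 0.01 m/s and horizontal distance between blender_base and turntable below 0.025 m and angle between blender_base's own z axis and vertical below 0.05 rad and height (world z) of blender_base between 0.068 and 0.078 m and distance of each of blender_jug, tape_roll, field_probe, attenuator, wrench, power_strip from where it was at the start of the episode below 0.015 m); the robot touches nothing.
It fails at once if the pull ring is pinched or forced (more than 35 N) (contact force between the fingers and pull_ring above 35 N).
It fails at once if the blender base is touched by the robot (contact force between any of the fingers, the arm and blender_base above 1 N).
It fails at once if the blender base is lifted, tipped or slides off centre (height (world z) of blender_base above 0.082 m or angle between blender_base's own z axis and vertical above 0.12 rad or horizontal distance between blender_base and turntable above 0.03 m).
It fails at once if another thing on the bench is moved or carried off (distance of any of blender_jug, tape_roll, field_probe, attenuator, wrench, power_strip from where it was at the start of the episode above 0.02 m).
It also fails if it takes over 42 s, if anything falls off the work surface, if the arm or the gripper's body presses on something with over 40 N, if the wrist force passes 120 N, or if a joint passes its speed limit or range.

## Working session

There is one attempt and no reset: what is moved stays moved. The work goes in short steps, each a Python script; the robot and the scene stay as the last script left them, time stands still between calls to the robot, and variables do not carry over. Pictures are saved under pics/ and viewed, about 8 in all and at most 12, crops included, and the job is handed in when it is done.

```bash
mkdir -p pics; cat > h.py <<'E'
import numpy as np, cv2
from station import *
from scipy.spatial.transform import Rotation as R
def ray(s,u,v):
    d=np.array([(u-s['cx'])/s['fx'],(v-s['cy'])/s['fy'],1.]); return np.array(s['xyz']),np.array(s['rotation'])@d
def onz(s,u,v,z):
    o,d=ray(s,u,v); return o+d*(z-o[2])/d[2]
def proj(s,p):
    c=np.array(s['rotation']).T@(np.array(p)-s['xyz']); return s['fx']*c[0]/c[2]+s['cx'],s['fy']*c[1]/c[2]+s['cy']
E
python3 - <<'E'
from h import *
import pickle
for n in('scene','top'):
    s=snapshot(n); cv2.imwrite(f'pics/{n}0.png',s['pixels']); pickle.dump(s,open(n+'.pkl','wb')); print(n,s['xyz'],s['fx'],np.shape(s['rotation']))
    print(np.round(s['rotation'],3))
o=observe();print(o);print(tip_reach)
E
```

```text
scene [ 1.66270926 -0.29480493  1.14727953] 622.4706855564164 (3,)
[-132.32     0.861   76.582]
top [ 0.34797988 -0.0470465   1.17956933] 441.0807770462871 (3,)
[-170.717    1.056  -91.604]
{'t': 0.1, 'joints': array([69.01364804, 35.28613108, -0.72432628, 81.63040587,  0.46542218,
       63.21927591, -2.31451911]), 'qd': array([ 0.06378106, -0.190042  ,  0.02186412, -0.15635992, -0.01387612,
       -0.09536661,  0.0032567 ]), 'joint_torque': array([ 2.39316127e-03, -4.60042441e+01,  2.10089316e-01, -1.66244835e+01,
       -6.12662430e-02,  1.69330876e-02,  9.55285122e-05]), 'tool_pos': array([ 0.2164229 , -0.61218679,  0.22557951]), 'tool_rot': array([-179.14928781,   89.86707813,  110.32448615]), 'ft_force': array([ 0.58445074, -0.52148553, -0.33189497]), 'torque': array([ 0.00171311,  0.00221621, -0.01691323]), 'finger_gap': 0.0933009164935644}
0.008
```

View pics/top0.png

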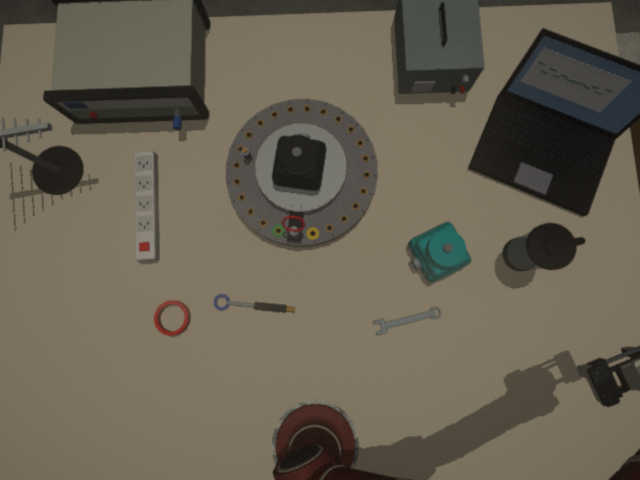

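View pics/scene0.png

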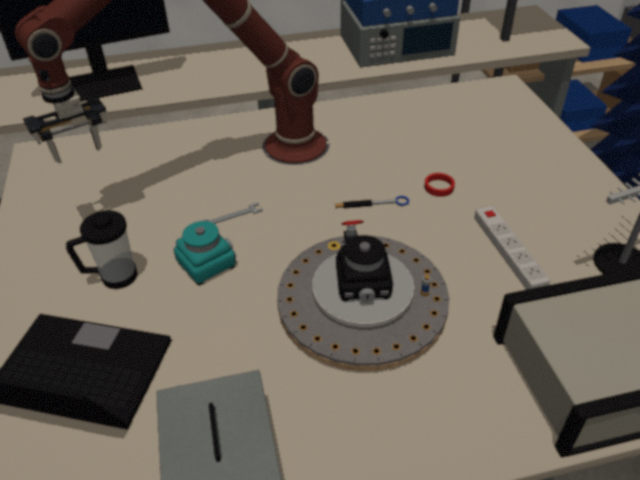

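The top view shows the turntable axis at about (301,172), the red pull ring (293,224), the green mark (279,231) and the yellow mark (313,234).

Possible confusions:
- **Red:** pull ring (293,224), tape roll (172,318), robot base (315,440). I choose the pull ring on the arm.
- **Marks:** green (279,231) is the target; yellow (313,234) is not.
- **Blender bases:** black (300,162) is the real one; turquoise (440,250) is not.

Next I measure and check this in one close crop.

```bash
cat >> h.py <<'E'
def fix(s):
    s=dict(s)
    if np.shape(s['rotation'])==(3,): s['rotation']=R.from_euler('xyz',s['rotation'],degrees=True).as_matrix()
    return s
def blobs(img,lo,hi,amin=5):
    m=cv2.inRange(cv2.cvtColor(img,cv2.COLOR_BGR2HSV),lo,hi)
    n,l,st,c=cv2.connectedComponentsWithStats(m); return [(c[i],st[i]) for i in range(1,n) if st[i][4]>=amin]
E
python3 - <<'E'
from h import *
import pickle
S={n:fix(pickle.load(open(n+'.pkl','rb'))) for n in('scene','top')}
s=S['top'];im=s['pixels']
for nm,lo,hi in(('green',(45,80,40),(80,255,255)),('yellow',(22,130,90),(34,255,255)),('red',(0,150,60),(6,255,255)),('red2',(172,120,60),(180,255,255)),('brass',(8,100,40),(22,255,255))):
  for n,q in S.items():
    print(nm,n,[(np.round(c,1).tolist(),b[2:].tolist(),np.round(onz(q,*c,.042 if 'red' not in nm else .122)[:2],3).tolist()) for c,b in blobs(q['pixels'],lo,hi,3) if (n=='top' and 220<c[0]<385 and 90<c[1]<255) or (n=='scene' and 270<c[0]<460 and 205<c[1]<370)])
cv2.imwrite('pics/c1.png',np.hstack([cv2.resize(im[190:260,250:350],None,fx=4,fy=4,interpolation=2),cv2.resize(S['scene']['pixels'][205:275,300:400],None,fx=4,fy=4,interpolation=2)]))
E
```

```text
green scene []
green top [([278.2, 230.3], [12, 12, 65], [0.542, 0.081])]
yellow scene [([333.7, 245.6], [12, 8, 39], [0.535, -0.006])]
yellow top [([277.0, 227.3], [3, 2, 3], [0.55, 0.084]), ([312.5, 232.9], [12, 12, 80], [0.532, -0.008])]
red scene [([352.1, 222.2], [19, 4, 44], [0.546, 0.039])]
red top [([293.9, 222.1], [22, 15, 92], [0.547, 0.034])]
red2 scene []
red2 top []
brass scene [([333.7, 245.2], [13, 9, 96], [0.533, -0.006]), ([385.9, 244.9], [6, 4, 13], [0.566, 0.125]), ([317.9, 251.5], [7, 4, 23], [0.546, -0.051]), ([401.6, 250.9], [6, 3, 17], [0.597, 0.157]), ([305.0, 260.5], [7, 4, 24], [0.57, -0.089]), ([415.5, 259.6], [6, 4, 19], [0.635, 0.18]), ([426.5, 273.7], [6, 11, 46], [0.688, 0.19]), ([295.6, 271.8], [6, 5, 25], [0.602, -0.12]), ([289.7, 285.0], [7, 5, 27], [0.642, -0.143]), ([433.6, 284.5], [8, 4, 24], [0.726, 0.193]), ([424.2, 293.6], [8, 4, 20], [0.748, 0.161]), ([289.2, 299.2], [7, 5, 27], [0.687, -0.153]), ([436.2, 298.4], [7, 5, 25], [0.77, 0.183]), ([293.3, 313.6], [8, 6, 29], [0.733, -0.153]), ([433.7, 313.0], [8, 5, 30], [0.81, 0.161]), ([302.9, 327
[... 968 characters left out ...]
]), ([241.7, 149.0], [10, 7, 37], [0.768, 0.178]), ([365.2, 157.9], [7, 7, 35], [0.732, -0.155]), ([248.9, 159.3], [5, 3, 7], [0.739, 0.158]), ([236.4, 164.6], [7, 6, 27], [0.725, 0.192]), ([366.2, 174.4], [7, 7, 30], [0.686, -0.155]), ([236.8, 181.2], [7, 7, 30], [0.679, 0.191]), ([363.0, 190.5], [7, 8, 35], [0.642, -0.145]), ([241.2, 196.9], [7, 7, 32], [0.635, 0.179]), ([355.2, 205.9], [7, 7, 34], [0.601, -0.123]), ([250.2, 211.0], [7, 7, 30], [0.596, 0.155]), ([343.9, 218.2], [7, 7, 31], [0.569, -0.092]), ([263.1, 222.2], [7, 7, 28], [0.565, 0.121]), ([329.0, 227.7], [7, 8, 34], [0.545, -0.052]), ([277.9, 230.4], [5, 6, 16], [0.542, 0.082]), ([312.2, 232.9], [7, 7, 35], [0.532, -0.008])]
```

View pics/c1.png

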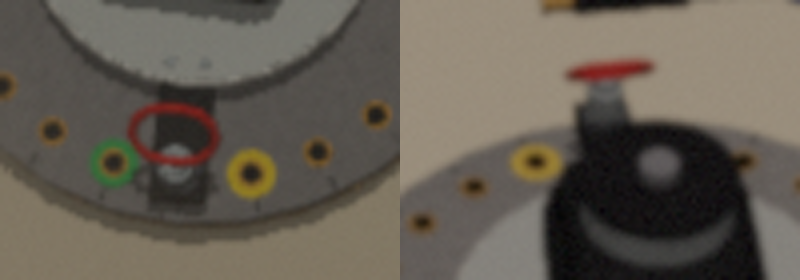

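The crop confirms the choice: the red ring stands on the arm with the pin housing just outside it. Green is on the +y side and yellow on the −y side, so the arm swings clockwise by 15°. The marks measure 90.6 mm apart, as they should. Next I fit the axis and check reach.

```bash
cat >> h.py <<'E'
from scipy.optimize import least_squares
import pickle
def fitaxis():
    s=fix(pickle.load(open('top.pkl','rb')));P=[]
    for c,b in blobs(s['pixels'],(8,100,40),(22,255,255),16):
        if 220<c[0]<385 and 90<c[1]<255 and b[4]<36: P.append(onz(s,*c,.042)[:2])
    P=np.array(P); r=least_squares(lambda q:np.hypot(*(P-q[:2]).T)-q[2],[.706,.018,.175],loss='soft_l1',f_scale=.001)
    a=np.arctan2(*(P-r.x[:2]).T[::-1]); st=np.deg2rad(15)
    ph=np.angle(np.mean(np.exp(1j*a*24)))/24
    return r.x,np.rad2deg(ph)%15,np.abs(r.fun).max()
AX=np.array([0.706,0.018]); TH=173.6   # axis, bearing of pin (deg)
PITCH=42.; ROLL=90.
def pose(th,s,dz=0,off=0):
    """TCP with s = distance past window centre along finger, dz raised; th = bearing of ring"""
    t=np.deg2rad(th); u=np.array([np.cos(t),np.sin(t),0]); tan=np.array([-u[1],u[0],0])
    f=-u*np.cos(np.deg2rad(PITCH))-np.array([0,0,np.sin(np.deg2rad(PITCH))])
    p=np.array([*AX,0.122+dz])+.161*u+s*f+off*tan
    return p,[ROLL,PITCH,(th+180+180)%360-180]
E
python3 - <<'E'
import h
from h import *
x,ph,e=fitaxis(); print(x,ph,e, [ph+15*k for k in(10,11,12)])
for roll in(90,-90):
    h.ROLL=roll
    for th in(173.6,158.6):
        for a in((-.12,0),(.012,0),(.012,.03)):
            p=pose(th,*a); q=inverse_kinematics(*p); print(roll,th,np.round(p[0],3),None if q is None else np.round(q,0))
E
```

```text
[0.70527734 0.01802722 0.17495173] 8.650663355586797 0.000801230954095955 [np.float64(158.6506633555868), np.float64(173.6506633555868), np.float64(188.6506633555868)]
90 173.6 [0.457 0.046 0.202] None
90 173.6 [0.555 0.035 0.114] None
90 173.6 [0.555 0.035 0.144] None
90 158.6 [0.473 0.109 0.202] None
90 158.6 [0.564 0.073 0.114] [ -5.  42. -33. 134. 116.  62. 113.]
90 158.6 [0.564 0.073 0.144] [-12.  35. -22. 134. 114.  52. 114.]
-90 173.6 [0.457 0.046 0.202] None
-90 173.6 [0.555 0.035 0.114] None
-90 173.6 [0.555 0.035 0.144] None
-90 158.6 [0.473 0.109 0.202] None
-90 158.6 [0.564 0.073 0.114] [ 12.  56. -66. 134. 112.  87. -54.]
-90 158.6 [0.564 0.073 0.144] [ 13.  51. -66. 133. 108.  83. -52.]
```

```bash
sed -i 's/^AX=.*/AX=np.array([0.7053,0.0180]); TH=173.65/' h.py
python3 - <<'E'
import h
from h import *
for roll in(90,-90):
  h.ROLL=roll
  for P in(42,46,50):
    h.PITCH=P
    for dy in range(-40,41,10):
      r=''
      for th in(173.65,158.65):
        for a in((-.07,0),(.012,0),(.012,.03)):
          p,o=pose(th,*a); 
          # swing approach direction by dy about window centre
          c=pose(th,0,a[1])[0]; p=c+R.from_euler('z',dy,degrees=True).apply(p-c); o[2]+=dy
          q=inverse_kinematics(p,o); r+=' .' if q is None else ' %s'%np.round(q).astype(int)
      print(roll,P,dy,r)
E
```

```text
90 42 -40  [  3  49 -66 126  84  94 113] [-36  40  10 127  91  40 109] [ -67   54   65  127  -47    3 -114] [ -3  55 -66 110  77 105 110] [  4  61 -66 112  86 104 110] [  4  58 -66 111  83 103 112]
90 42 -30  [-43  30  10 134  93  40 111] [-27  38  -1 132 107  45 103] [-35  34  10 132 104  37 107] [ -2  52 -66 117  81  99 112] [ -72   67   73  121  -53   18 -119] [  5  56 -66 118  88  99 116]
90 42 -20  . [ -2  41 -33 136 115  63 111] [ -9  34 -22 136 113  53 112] [  0  49 -66 125  86  94 115] [-39  40  10 126  92  39 110] [ -70   54   64  125  -46    3 -115]
90 42 -10  . . . [-46  30  10 133  95  39 112] [-30  38  -1 131 108  44 104] [-38  35  10 130 105  37 108]
90 42 0  . . . . [ -5  42 -33 135 116  62 113] [-12  35 -22 134 114  52 113]
90 42 10  . . . . . [  0  36 -33 137 125  54 117]
90 42 20  . . . . . .
90 42 30  . . . . . .
90 42 40  . [ 45  49 -55 136 171  27 149] [ 46  44 -55 135 174  22 143] . . .
90 46 -40  [  6  46 -66 125  83  88 118] [ -62   52   57  127  -23    1 -138] [ -66   52   65  126  -48    7 -111] [ -1  52 -66 109  75 100 113] [ -70   67   75  114  -40   30 -1
[... 5641 characters left out ...]
5 114  58 -34] [ 13  39 -66 132  94  68 -47] [ 16  52 -66 130 105  75 -46] [ 17  47 -66 129 101  71 -43]
-90 50 10  . [ 33  49 -66 137 124  55 -28] [ 35  44 -66 136 120  49 -26] [ 19  37 -66 136 102  60 -41] [ 20  51 -66 133 112  69 -40] [ 21  46 -66 132 107  64 -37]
-90 50 20  . [ 39  50 -66 137 129  46 -19] [ 40  44 -66 135 125  40 -18] . [ 25  50 -66 135 118  62 -33] [ 26  45 -66 133 114  57 -31]
-90 50 30  . [ 44  50 -66 135 131  35  -8] [ 45  45 -65 133 127  30  -7] . [ 30  50 -66 135 124  53 -25] [ 31  45 -66 134 120  48 -23]
-90 50 40  [ 56  37 -65 134 125  11   7] [ 47  51 -65 132 128  25   7] [ 48  46 -65 131 123  20  10] . [ 35  50 -66 134 128  44 -16] [ 36  45 -66 133 124  38 -14]
```

```bash
cat >> h.py <<'E'
PITCH=48.; YAW=TH-180-15   # fixed tool yaw: 15 deg off radial at the start, radial at the end
def pose(th,s,dz=0,off=0):
    t=np.deg2rad(th); u=np.array([np.cos(t),np.sin(t),0]); tan=np.array([-u[1],u[0],0])
    o=[ROLL,PITCH,YAW]; f=R.from_euler('xyz',o,degrees=True).apply([1,0,0])
    return np.array([*AX,0.122+dz])+.161*u+s*f+off*tan,o
E
python3 - <<'E'
import h
from h import *
print(np.round(snapshot('wrist')['hand_eye'],3))
for roll in(90,-90):
  h.ROLL=roll
  for a in((173.65,-.07,.12),(173.65,-.08),(173.65,-.07),(173.65,.014),(173.65,.014,.03),(166,.014,.03),(158.65,.014,.03),(157,.014,.02),(158.65,.014),(158.65,-.07)):
    q=inverse_kinematics(*pose(*a));print(roll,a,None if q is None else np.round(q))
E
```

```text
[[ 0.    -0.273  0.962 -0.157]
 [ 0.001 -0.962 -0.273  0.075]
 [ 1.     0.001  0.    -0.   ]
 [ 0.     0.     0.     1.   ]]
90 (173.65, -0.07, 0.12) [ 26.  17. -66. 128.  78.  51. 156.]
90 (173.65, -0.08) None
90 (173.65, -0.07) [-18.  24. -12. 139. 109.  37. 118.]
90 (173.65, 0.014) [ -4.  36. -22. 135. 120.  46. 114.]
90 (173.65, 0.014, 0.03) [-12.  31. -12. 134. 118.  37. 115.]
90 (166, 0.014, 0.03) [-22.  31.  -1. 133. 118.  32. 112.]
90 (158.65, 0.014, 0.03) [-24.  31.  -1. 131. 113.  32. 115.]
90 (157, 0.014, 0.02) [-25.  33.  -1. 131. 115.  33. 113.]
90 (158.65, 0.014) [-17.  36. -12. 132. 116.  40. 112.]
90 (158.65, -0.07) [-46.  26.  21. 135. 110.  24. 113.]
-90 (173.65, -0.07, 0.12) [  2.  10. -33. 128.  74.  38. -21.]
-90 (173.65, -0.08) None
-90 (173.65, -0.07) [ 17.  38. -66. 138.  99.  68. -50.]
-90 (173.65, 0.014) [ 20.  52. -66. 134. 110.  76. -48.]
-90 (173.65, 0.014, 0.03) [ 21.  47. -66. 133. 106.  72. -46.]
-90 (166, 0.014, 0.03) [ 18.  47. -66. 132. 104.  73. -46.]
-90 (158.65, 0.014, 0.03) [ 16.  48. -66. 130. 103.  74. -46.]
-90 (157, 0.014, 0.02) [ 15.  50. -66. 130. 104.  76. -46.]
-90 (158.65, 0.014) [ 15.  53. -66. 131. 107.  78. -48.]
-90 (158.65, -0.07) [ 11.  40. -66. 134.  96.  71. -50.]
```

```bash
sed -i 's/ROLL=90\./ROLL=-90./' h.py
python3 - <<'E'
from h import *
o=observe(); p=o['tool_pos'].copy(); p[2]=.40
try: move_straight(p,feed=.3)
except MotionError as e: print(e)
set_gripper(0.0)
movep(*pose(TH,-.07,.12)); print(observe()['t'])
movep(*pose(TH,-.065)); sleep(.3)
o=observe(); w=snapshot('wrist'); print(o['t'],o['tool_pos'],pose(TH,-.065)[0],o['tool_rot'],o['ft_force'],o['finger_gap'])
pickle.dump((o,w),open('w1.pkl','wb')); cv2.imwrite('pics/w1.png',w['pixels'])
print(w['fx'],w['cx'],w['cy'],np.round(o['joints']))
Rt=R.from_euler('xyz',o['tool_rot'],degrees=True).as_matrix();He=np.array(w['hand_eye'])
def wp(P):
    c=He[:3,:3].T@(Rt.T@(np.array(P)-o['tool_pos'])-He[:3,3]); a=np.arctan2(np.hypot(c[0],c[1]),c[2]); d=c[:2]/np.hypot(*c[:2]); return np.round([w['fx']*a*d[0]+w['cx'],w['fx']*a*d[1]+w['cy']],1)
print('expect ring',wp(pose(TH,0)[0]))
print([(np.round(c,1),b) for c,b in blobs(w['pixels'],(0,150,50),(7,255,255),60)])
E
```

```text
4.9167
5.7833 [0.50539314 0.05134154 0.17183758] [0.50477906 0.05164129 0.17030441] [-89.88111167  47.8457523  -21.34022338] [-0.29462855  0.44413232  0.13550579] 0.00028847588592331946
371.64829954431775 323.9361598601356 236.62628116313377 [ 15.  36. -60. 138. 100.  64. -51.]
expect ring [323.6 254.2]
[(array([326.3, 244.4]), array([ 282,  215,   87,   68, 1626], dtype=int32))]
```

View pics/w1.png

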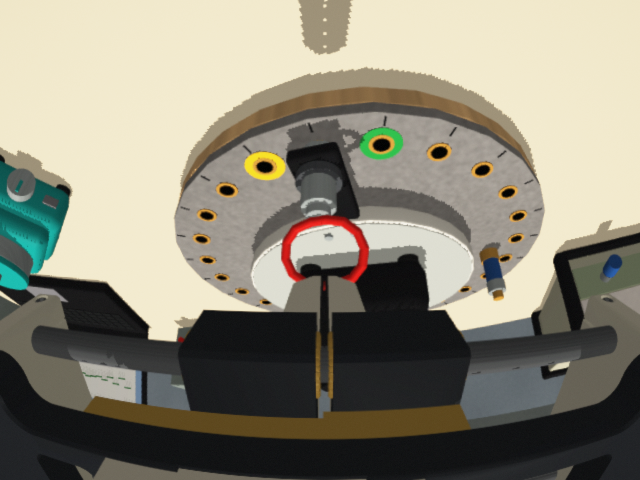

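The wrist view (upside down) shows the red ring at (325,250) against an expected (324,254), which agrees to about 2 mm. Green is at (381,144) and the closed, tapered fingers point at the window. Now I insert and lift.

```bash
python3 - <<'E'
from h import *
off=-.001
f0=observe()['ft_force']
print('ins',move_straight(pose(TH,.014,0,off)[0],pose(TH,0)[1],feed=.05,force_limit=4))
o=observe();print(o['tool_pos'],pose(TH,.014,0,off)[0],o['ft_force']-f0)
print('lift',move_straight(pose(TH,.014,.022,off)[0],feed=.02,force_limit=3))
o=observe();print(o['t'],o['tool_pos'],o['ft_force']-f0); p=o['tool_pos'].copy()
for i in range(2):
    p[2]+=.003; print(move_straight(p,feed=.02,force_limit=15)); sleep(.1)
    o=observe();print(o['t'],o['tool_pos'],o['ft_force']-f0)
w=snapshot('wrist'); cv2.imwrite('pics/w2.png',w['pixels'])
E
```

```text
ins False
[0.55409489 0.03352519 0.11185668] [0.55412332 0.03339024 0.11159597] [-1.15899216 -0.65039878  0.3588161 ]
lift True
8.1333 [0.55281698 0.03270342 0.11891592] [-0.48733629 -0.71640026 -0.71482824]
False
8.5667 [0.55207388 0.03238098 0.12132744] [-4.16268388 -0.4129215  -1.6754763 ]
False
8.9667 [0.55156336 0.03243252 0.12379472] [-4.11627198 -0.02383789 -7.04138914]
```

View pics/w2.png

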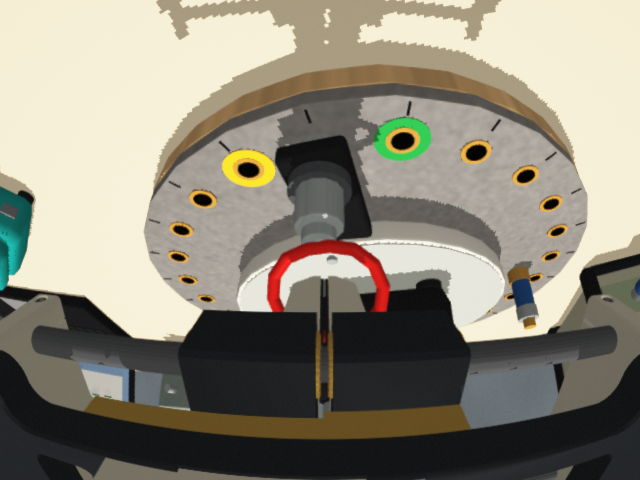

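The tip is inside the window and the ring is taking load (7 N down). I carry on lifting.

```bash
python3 - <<'E'
from h import *
p=np.array([.5525,.0328,.1238])
for z in(.128,.132,.136,.139):
    p[2]=z+.001; print(move_straight(p,feed=.02,force_limit=14)); sleep(.15)
    o=observe();print(round(o['t'],2),np.round(o['tool_pos'],4),np.round(o['ft_force'],1))
w=snapshot('wrist'); cv2.imwrite('pics/w3.png',w['pixels'][60:360])
s=snapshot('scene'); cv2.imwrite('pics/s3.png',cv2.resize(s['pixels'][170:330,260:460],None,fx=3,fy=3))
E
```

```text
False
9.53 [0.5519 0.0329 0.1286] [-5.1 -0.1 -7.7]
False
10.03 [0.5518 0.0329 0.1327] [-6.   0.3 -9.2]
False
10.53 [0.5518 0.0329 0.1367] [ -4.7   1.1 -10.1]
False
10.97 [0.5518 0.0329 0.1398] [ -4.6   0.6 -11.3]
```

View pics/w3.png

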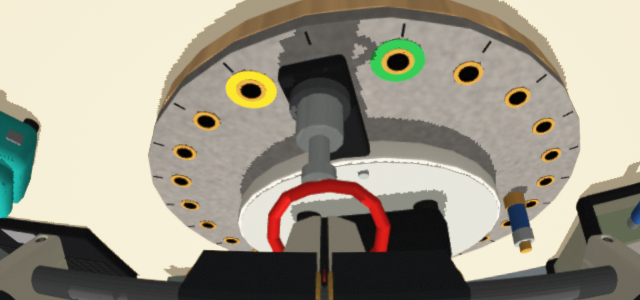

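```bash
cat >> h.py <<'E'
P0=np.array([.5525,.0328,.140])
def sw(d,z=.140):
    """TCP for the ring swung clockwise by d degrees"""
    p=P0+pose(TH-d,0)[0]-pose(TH,0)[0]; p[2]=z; return p
E
python3 - <<'E'
from h import *
for d in(2,4,6,8,10,12):
    r=move_straight(sw(d),feed=.03,force_limit=12); 
    o=observe();print(d,r,round(o['t'],2),np.round(o['tool_pos']-sw(d),4),np.round(o['ft_force'],1))
    if r: break
w=snapshot('wrist'); cv2.imwrite('pics/w4.png',w['pixels'][60:360])
E
```

```text
2 False 11.41 [-0.0005  0.0005 -0.0002] [ -5.4   2.  -11.5]
4 False 11.74 [-0.0007  0.0007 -0.0003] [ -7.    0.1 -10.4]
6 False 12.07 [-0.0007  0.0009 -0.0003] [-5.9  0.7 -9.7]
8 False 12.41 [-0.0007  0.0011 -0.0003] [ -5.9   1.5 -10.1]
10 False 12.74 [-0.0006  0.0013 -0.0002] [ -5.9   1.2 -11.4]
12 False 13.07 [-0.0006  0.0016 -0.0002] [ -5.9   2.4 -11.2]
```

View pics/w4.png

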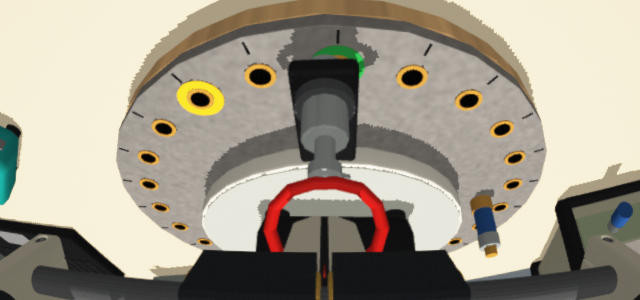

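The ring follows closely and the arm is just short of green, whose mark is half hidden under it at (337,122). I lower the pin onto the plate short of the hole, then push the ring sideways until it drops in.

```bash
python3 - <<'E'
from h import *
z=.1175
for zz in(.135,.130,.124,z):
    r=move_straight(sw(12,zz),feed=.03,force_limit=20); o=observe(); print(zz,r,np.round(o['ft_force'],1))
sleep(.2); f0=observe()['ft_force']
for d in np.arange(12.5,19,.5):
    r=move_straight(sw(d,z),feed=.02,force_limit=7)
    o=observe(); F=o['ft_force']-f0; print(d,r,round(o['t'],2),np.round(o['tool_pos']-sw(d,z),4),np.round(F,1))
    if r or np.hypot(*F[:2])>9: break
w=snapshot('wrist'); cv2.imwrite('pics/w5.png',w['pixels'][60:360])
E
```

```text
0.135 False [-6.6  0.7 -9.2]
0.13 False [-7.2  1.9 -4.2]
0.124 False [-0.2 -0.1 -0.2]
0.1175 False [-0.3 -0.3  0.5]
12.5 False 14.93 [0.0001 0.0002 0.0001] [ 0.5 -1.4  0.3]
13.0 False 15.18 [0.0001 0.0002 0.    ] [ 0.4 -0.6  0.4]
13.5 False 15.43 [0.     0.0001 0.    ] [-0.  -1.4  0.7]
14.0 False 15.68 [-0.     -0.0005 -0.    ] [-1.2 -1.6  1.2]
14.5 False 15.93 [-0.0002 -0.0012 -0.0001] [-1.5 -3.9  1.8]
15.0 False 16.18 [0.0004 0.0018 0.0002] [ 0.4 -0.4  1.6]
15.5 False 16.43 [0.0001 0.0009 0.0001] [-0.2 -0.9  1. ]
16.0 False 16.68 [ 0.      0.0002 -0.    ] [-0.7  0.4  0.9]
16.5 False 16.93 [-0. -0. -0.] [-0.6 -1.7  0.3]
17.0 False 17.18 [-0.0002 -0.0004 -0.0002] [-0.4 -1.8  0.2]
17.5 False 17.43 [-0.0005 -0.001  -0.0004] [-1.6 -3.5  0.3]
18.0 False 17.68 [-0.0009 -0.0017 -0.0006] [-3.7 -4.5  1.9]
18.5 False 17.93 [-0.0013 -0.0027 -0.0008] [-4.6 -5.3  2.2]
```

View pics/w5.png

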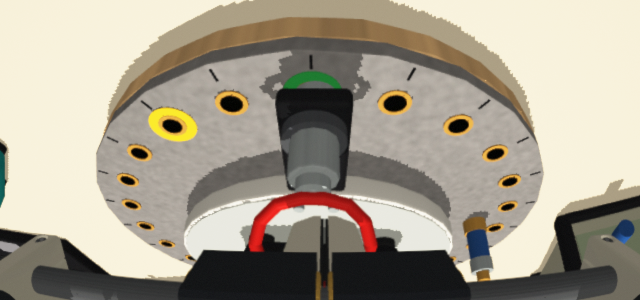

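The green mark is now centred behind the arm, the stem has sunk back in, and the side force builds up, so the pin is seated. I back off, withdraw along the finger and check.

```bash
python3 - <<'E'
from h import *
print(move_straight(sw(16,.1145),feed=.02)); o=observe(); print(np.round(o['ft_force'],1))
f=R.from_euler('xyz',pose(TH,0)[1],degrees=True).apply([1,0,0])
p=sw(16,.1145)
print(move_straight(p-.075*f,feed=.05,force_limit=4)); o=observe(); print(o['t'],np.round(o['tool_pos'],3),np.round(o['ft_force'],1))
w=snapshot('wrist'); cv2.imwrite('pics/w6.png',w['pixels'][60:360])
E
```

```text
False
[ 0.5  0.7 -0.1]
False
20.1583 [0.517 0.094 0.17 ] [-1.   0.6  0. ]
```

View pics/w6.png

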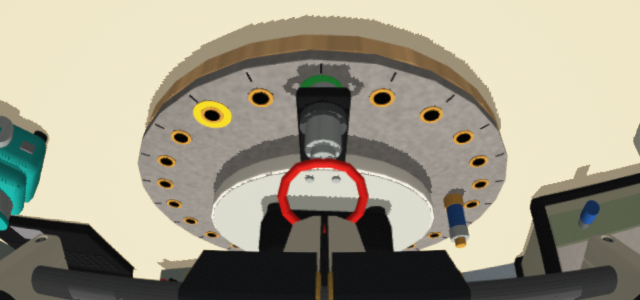

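The ring is free and the pin is down, with green centred under the arm tip. I move clear and compare the top view before and after.

```bash
python3 - <<'E'
from h import *
p=observe()['tool_pos'].copy(); p[2]+=.1; move_straight(p,feed=.15)
movep([.217,-.55,.40],[-179.15,89.87,110.3]); sleep(.3)
s=fix(snapshot('top')); a=fix(pickle.load(open('top.pkl','rb')))
for q in(a,s):
    c=[(c,b) for c,b in blobs(q['pixels'],(0,150,60),(6,255,255),30) if 230<c[0]<370 and 180<c[1]<255]
    print('ring',[(np.round(onz(q,*c,.122)[:2],4),b.tolist(), 'bearing %.2f r %.4f'%(np.degrees(np.arctan2(*(onz(q,*c,.122)[:2]-AX)[::-1])),np.linalg.norm(onz(q,*c,.122)[:2]-AX))) for c,b in c])
for z in(.122,.131):
  c=[c for c,b in blobs(s['pixels'],(0,150,60),(6,255,255),30) if 230<c[0]<370 and 180<c[1]<255][0]; d=onz(s,*c,z)[:2]-AX; print(z,np.linalg.norm(d))
print(observe()['t'],observe()['ft_force'])
cv2.imwrite('pics/t7.png',np.hstack([a['pixels'][90:350,130:450],s['pixels'][90:350,130:450]]))
E
```

```text
ring [(array([0.5475, 0.0336]), [282, 216, 22, 15, 92], 'bearing 174.35 r 0.1586')]
ring [(array([0.5564, 0.0739]), [266, 212, 21, 16, 91], 'bearing 159.44 r 0.1590')]
0.122 0.1590442793739348
0.131 0.16035129125079348
23.9333 [-0.40858841 -0.3395315   1.28136422]
```

View pics/t7.png

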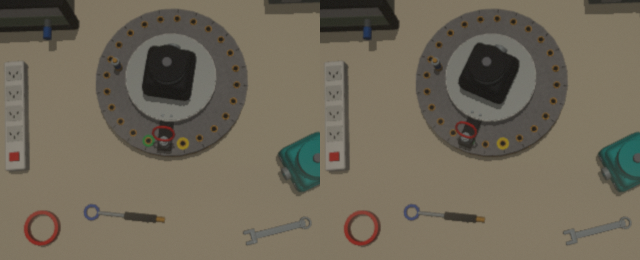

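The before/after pair shows the ring swung 14.91° (0.09° is 0.3 mm at the pin), and its unchanged apparent radius means it is at its home height. The blender base is still centred and nothing else has moved, so I hand in.

```bash
python3 -c "
from station import *
finish_job(); print(observe()['t'])"
```

```text
the job is handed in; nothing more can be done
the job is handed in; nothing more can be done
```

The turntable is one hole on, with the pin in the green-marked hole, and the job is handed in; no verdict was reported.

I put the closed fingertips through the ring window and lifted the pin about 16 mm. I swung the ring 12° clockwise, lowered the pin onto the plate, and pushed the ring sideways until the pin dropped in. Then I withdrew and parked the arm clear. The highest tool force I read was about 13 N, against the 35 N limit.

Last checks, in the top view before and after:
- **Turn:** the ring moved 14.91° of the expected 15°, about 0.3 mm off at the pin.
- **Pin home:** the ring's apparent radius is unchanged (0.1586 m before, 0.1590 m after), and the stem had sunk back into its housing. This is inferred from the images, as the pin joint itself cannot be read.
- **Blender base and other things:** judged by eye, the base is upright and centred, and the other things in the compared crop have not moved. The jug was outside the crop and I did not check it; the arm was not lowered near it.
- **Time:** 24 s of the 42 s used.

The measurements disagreed in one place: the ring's measured position was about 2 mm off the given 161 mm radius, within calibration error.

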